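Sift the small grinding balls out of a turret dispenser

TASK

Sift the small grinding balls out of the clear bench dispenser into the steel tray in front of it. First, with the hopper upright, turn the cap by its bar so that the narrow slot (the one that only the small balls can pass) lies square along the front pouring lip; then swing the side handle forward to tip the hopper until all three small balls have dropped into the tray (rock it if one hangs back behind the large ball), and swing it back fully upright and let go. The large ball must never leave the hopper, and the dishes, jar, pen and spreader around it are to be left where they are.

Things in the scene. Friction and masses are not known exactly. Their poses are not given: they have to be found in the camera images.
- stand: Fixed grey base plate (115 x 190 x 14 mm) with two aluminium uprights that carry the clear tipping hopper. Origin on the table directly below the tipping axis; its x points forward, the way the hopper pours (away from the robot), y to the handle side, z up. The tipping axis runs along y, 180 mm above the table.
- hopper (a joint): Tipping angle of the hopper about the axis along the stand's y, rad: 0 upright (a stop), grows as its top goes forward (+x of the stand), stop at 2.1 (mouth forward and 30 degrees below level). Stiff: it stays where left and takes about 5 N at the handle. Balls roll out when it is tipped well past level, to 2 rad; rocking back past level and forward again frees any that hang back.
- hopper_mid (a point): Middle of the hopper, on the tipping axis; its frame tips with the hopper (z to the mouth). The hopper is a clear box, inside 112 (x) x 92 (y) x 116 mm, walls 4 mm; its underside is 60 mm below and its mouth 60 mm above this point.
- handle (a point): Middle of the handle: black round pin along the stand's y, 14 mm diameter, from 42 mm nearer the hopper (crank plate) to 36 mm farther out. 142 mm from hopper_mid along y and 75 mm from the tipping axis: upright it is 65 mm behind (-x) and 37.5 mm above the axis (crank leans 60 degrees back), then swings over the top to 60 degrees forward. It may turn in the grip.
- cap (a joint): Turn of the cap about the hopper's long axis, rad, counter-clockwise seen from above is positive, range -1.75 to 1.75, light friction (0.12 N m), stays where left. 0: the blank edge is at the pouring lip. +1.571: the narrow slot lies along the pouring lip. -1.571: the wide slot lies there.
- bar (a point): Black grip bar standing across the middle of the cap: 70 x 14 mm, 32 mm high. This point is on the cap's axis, 12 mm below the bar's top, 20 mm above the plate; with the hopper upright 264 mm above the table. Frame turns with the cap: x along the bar, z up; at cap joint 0 the bar lies along the stand's x. The cap is an aluminium disc 168 mm across, its rim 4 mm above the plate.
- narrow_slot (a point): Middle of the narrow slot in the cap, 88 mm long parallel to the bar, 30 mm wide (28 mm of it over the mouth when it lies at the lip): lets the small balls through and holds back the large one.
- wide_slot (a point): Middle of the wide slot on the other side of the bar, 88 mm long, 50 mm wide: lets every ball through.
- lip (a point): Pouring lip: middle of the inner top edge of the hopper's front wall (+x of the stand).
- tray: Loose steel tray, 200 x 150 x 45 mm, walls 3 mm, standing in front of the stand under the pouring lip, where the balls fall. Origin under its centre.
- small0_center (a point): Centre of a small white ceramic ball, 22 mm diameter, in the hopper at the start.
- small1_center (a point): Centre of a small white ceramic ball, 22 mm diameter, in the hopper at the start.
- small2_center (a point): Centre of a small white ceramic ball, 22 mm diameter, in the hopper at the start.
- large_center (a point): Centre of the large white ceramic ball, 42 mm diameter, in the hopper at the start.
- dishes_a: Bystander, leave alone: three stacked clear round dishes with yellow fill, 89 mm across, 47 mm high; origin under the centre.
- dishes_b: Bystander, leave alone: two stacked clear round dishes with pink fill, 89 mm across, 31 mm high; origin under the centre.
- dishes_c: Bystander, leave alone: two stacked clear round dishes with dark fill, 89 mm across, 31 mm high; origin under the centre.
- reagent: Bystander, leave alone: amber jar, 60 mm across, 120 mm high; origin under the centre.
- pen: Bystander, leave alone: white and black marker pen lying down, 145 mm long, 15 mm thick; origin under its middle, x along it.
- spreader: Bystander, leave alone: steel rod spreader lying flat, 8 mm thick, 180 mm long with a 65 mm triangular head; x along it, head at +x.
Not all that is in view belongs to the job. Of the things shaped like the tray, the steel one is meant.

How it is judged (in metres and radians):
On the way, in this order (a step that is already met when the one before it is completed fails the run):
1. the narrow slot lies along the pouring lip (within about 10 degrees) while the hopper is still upright (value of joint cap between 1.4 and 1.74 rad and value of joint hopper below 0.3 rad), for 0.2 s.
2. all three small balls lie in the tray, the large one is still in the hopper (x of small0_center in the frame of tray between -0.1 and 0.1 m and y of small0_center in the frame of tray between -0.075 and 0.075 m and z of each of small0_center, small1_center, small2_center in the frame of tray below 0.04 m and x of small1_center in the frame of tray between -0.1 and 0.1 m and y of small1_center in the frame of tray between -0.075 and 0.075 m and x of small2_center in the frame of tray between -0.1 and 0.1 m and y of small2_center in the frame of tray between -0.075 and 0.075 m and x of large_center in the frame of hopper_mid between -0.061 and 0.061 m and y of large_center in the frame of hopper_mid between -0.051 and 0.051 m and z of large_center in the frame of hopper_mid between -0.06 and 0.068 m), for 0.2 s.
At the end, for the whole second after the job is handed in: All three small balls lie inside the tray, the large ball is inside the hopper, and the hopper is back upright (within 0.12 rad) (all of step 2 and value of joint hopper below 0.12 rad); the robot touches nothing.
It fails at once if a large ball has left the hopper (not (x of large_center in the frame of hopper_mid between -0.061 and 0.061 m and y of large_center in the frame of hopper_mid between -0.051 and 0.051 m and z of large_center in the frame of hopper_mid between -0.06 and 0.068 m)).
It fails at once if a dish stack, the jar, the pen or the spreader has been moved by more than 30 mm (distance of any of dishes_a, dishes_b, dishes_c, reagent, pen, spreader from where it was at the start of the episode above 0.03 m).
It also fails if it takes over 72 s, if anything falls off the work surface, if the arm or the gripper's body presses on something with over 40 N, if the wrist force passes 120 N, or if a joint passes its speed limit or range.

ROBOT

A 6-joint arm with a two-finger parallel gripper is mounted at the origin on the work surface. World frame = base frame: x ahead of the robot, y to its left, z up, the work surface at z = 0. Lengths are in mm, angles in rad, forces in N, time in s.
With the tool pointing down it reaches from about 300 to 775 mm from the base axis. Payload 14.6 kg.
Tool frame: the origin (TCP) lies on the centre line of the jaws, within the pads' length; the fingertips stand 14 mm ahead of it and the grasp point (between the pads) lies 5 mm behind it; z points along the fingers, y is the direction in which the jaws open and shut (so a half turn about z gives the same grasp; the last joint's range is limited). The gripper opens to 94 mm and grips with 3 to 60 N. Pads are 16 mm wide; open, the fingers measure 119 mm over their backs; the gripper's body (75 mm by 177 mm) begins 78 mm behind the grasp point.
Start: joints at [1.261, 0.3, 1.521, -0, 1.321, -0.067], TCP at [132.23, 533.858, 219.446] pointing down, gripper open.
Joint ranges: [-3.03, 3.03], [-0.79, 2.21], [0.23, 2.52], [-1.04, 4.18], [0, 3.07], [-2.55, 2.55]. Speed limits (rad/s): [2.22, 2.22, 2.57, 3.14, 3.14, 3.14].

INTERFACE

Orientations are given as a rotation vector (axis times angle).
In Python, from rig import robot gives the robot as it stands.
- The arm moves only by the tool carry_out, never from a script. Its argument "commands" is a list of rows, each an object with "delta_pos": the shift along the tool's x, y, z in m, a list of three; "spin": the turn about the tool's z in degrees. A call has 1 to 20 rows; each row shifts and turns the commanded pose from where the row before left it, along the tool's axes as they then stand; what a row does not reach is not made up. A row lasts 1/12 s, in which the tool goes at most 41.7 mm and 7.16 degrees, less where a joint would pass 70% of its speed; a pose out of reach is approached as far as the arm can. A call is refused whole if a number of a shift passes 0.0417 or a number of a turn 7.16, either way. A call with a gripper value outside its range is refused whole. "claw" is the finger opening in m, from 0 to 0.094, set as the call begins (left out, the last holds). The fingers move at their own pace and stop on an object; "force" is the grip in N (left out, the last holds). Time passes only in rows, so rows that do not move let the fingers close. It gives the time, the measured TCP pose, the force and the opening at its end, in the units of the state.
- robot.observe(): the state, without advancing time (a new reading comes with each control period).
- robot.read_camera(name): name is "side" or "top"; returns a dict with "image" (384x512x3 uint8, red, green, blue), "depth" (384x512 float32, mm along the optical axis (not along the pixel's ray), 0 where there is no reading), "vertical_fov" (degrees; the focal length in pixels is half the picture's height over the tangent of half this angle, whatever the lens; pixels are square), "cx", "cy" (the principal point, pixels), "distortion" ([k1, k2, p1, p2, k3] as OpenCV has them; the pictures are not rectified), "world_to_cam" (4x4, takes a point from world to camera coordinates). Camera axes: x right, y up, looking along -z (the intrinsics and any distortion apply to the point x, -y, -z); pixel columns grow to the right and rows downward; lengths in mm; the calibration is good to about 2 mm. A picture is of the moment at which its call begins.
- robot.close_job(): hands the job in, once; it reports no verdict.
The state is a dict: "time_s": time; "joints": joint angles; "qvel": joint speeds; "joint_efforts": joint torques, N m; "tcp_pos": TCP position; "tool_rot": TCP orientation; "contact_force": force on the tool from outside, world axes, zero at the start; "torque": the same for the moment, N m; "gripper_width": finger opening in mm.
Only numpy, scipy, OpenCV 4.12 (cv2) and the standard library are available. Lean on these libraries where they do the work, as an engineer would, in place of code of your own. Each camera call takes 0.05 s, during which the arm holds its last target.

## Working session

There is one attempt and no reset: what is moved stays moved. The work goes in short steps, Python scripts to look and compute and a tool call to move; the robot and the scene stay as the last step left them, time stands still between calls to the robot, and variables do not carry over. Pictures are saved under pics/ and viewed, and the job is handed in when it is done.

Besides the shell and the picture viewer there is one more tool, called after "Call:" as a command line: name --argument value ..., lists and objects as JSON in quotes. carry_out: Moves the arm, as the interface text tells. Its arguments: {"type":"object","properties":{"commands":{"type":"array"},"claw":{"type":"number"},"force":{"type":"number"}},"required":["commands"]}

```bash
ls; mkdir -p pics
python3 - <<'E'
from rig import robot
import cv2
print(robot.observe())
for n in ("side","top"):
    c=robot.read_camera(n)
    cv2.imwrite(f"pics/{n}0.png",c["image"][:,:,::-1])
    print(n,c["vertical_fov"],c["cx"],c["cy"],c["distortion"],c["world_to_cam"].tolist() if hasattr(c["world_to_cam"],'tolist') else c["world_to_cam"])
E
```

```text
pics
{'time_s': 0.0, 'joints': array([ 1.26140051e+00,  3.00474291e-01,  1.52161443e+00, -2.39399670e-05,
        1.32067488e+00, -6.65872453e-02]), 'qvel': array([ 0.00118802, -0.00113691,  0.00010656,  0.00072252, -0.00114172,
       -0.0001677 ]), 'joint_efforts': array([ 4.06135705e-04, -5.31802511e+01, -3.52748930e+01,  7.08709401e-02,
        2.43473472e-02, -9.91144498e-05]), 'tcp_pos': array([132.16053023, 533.62318627, 218.87046049]), 'tool_rot': array([-3.80433517e-01, -3.11827511e+00,  1.81359675e-03]), 'contact_force': array([-0.62765981,  0.17848616, -0.43309963]), 'torque': array([-0.02790155, -0.02806155, -0.02254065]), 'gripper_width': 94.01030448785833}
side 56.84994325910386 258.67763026010664 189.21286511058068 [-0.00292416  0.          0.          0.          0.        ] [[0.7116670983524093, -0.7021579848328076, -0.022452292938433833, -375.56476920606883], [0.386715935253675, 0.3648710141241621, 0.8469474177733122, -322.1379418169892], [-0.5864987012291997, -0.6114272707260745, 0.5312023776950983, -926.9261301635294], [0.0, 0.0, 0.0, 1.0]]
top 45.03990586630729 252.93387287382834 198.57281185089485 [-0.19355579  0.          0.          0.          0.        ] [[0.00417414302763425, -0.999990243932853, -0.001445188257171585, -34.97603434768085], [0.976198379807073, 0.0037614437748596215, 0.21684689253658793, -538.9861327392115], [-0.21683934096937027, -0.0023159403797128773, 0.9762045567544372, -1688.0649636076648], [0.0, 0.0, 0.0, 1.0]]
```

View pics/side0.png

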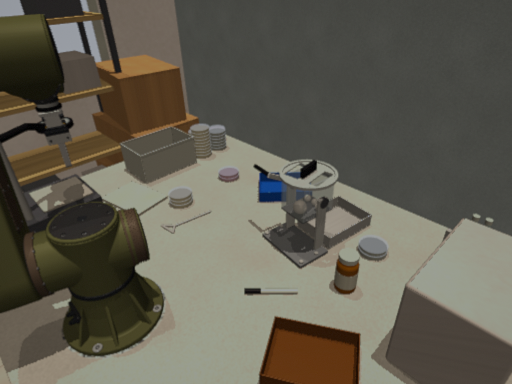

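View pics/top0.png

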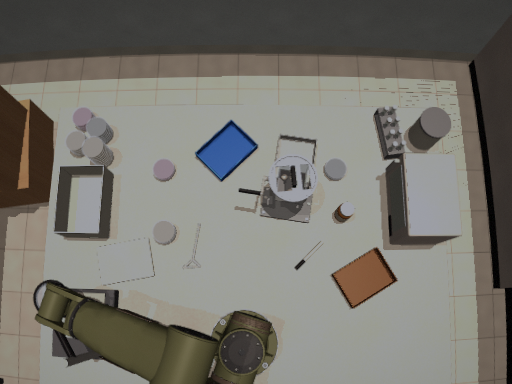

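Candidates for the tray, in top-view pixels: the blue one (227,150), the orange-brown one (364,278), the grey/steel one (296,155) just in front of the stand, and the dark deep box (84,202). The steel one under the lip fits the description, and I'll confirm it with a crop.

```bash
cat > h.py <<'E'
from rig import robot
import cv2, numpy as np
def cam(n):
    c=robot.read_camera(n); c['K']=K(c); return c
def K(c):
    f=c['image'].shape[0]/2/np.tan(np.radians(c['vertical_fov'])/2)
    return np.array([[f,0,c['cx']],[0,f,c['cy']],[0,0,1.]])
def ray(c,uv):
    p=cv2.undistortPoints(np.array([[uv]],float),c['K'],np.array(c['distortion'],float))[0,0]
    W=np.array(c['world_to_cam']);R=W[:3,:3];t=W[:3,3]
    d=R.T@np.array([p[0],-p[1],-1.]); return -R.T@t,d
def onz(c,uv,z):
    o,d=ray(c,uv); return o+d*(z-o[2])/d[2]
def deep(c,uv):
    o,d=ray(c,uv); return o+d*float(c['depth'][int(round(uv[1])),int(round(uv[0]))])
def two(c1,u1,c2,u2):
    o1,d1=ray(c1,u1);o2,d2=ray(c2,u2)
    s=np.linalg.lstsq(np.c_[d1,-d2],o2-o1,rcond=None)[0]
    a=o1+s[0]*d1;b=o2+s[1]*d2
    return (a+b)/2,np.linalg.norm(a-b)
def proj(c,P):
    W=np.array(c['world_to_cam']);p=W[:3,:3]@np.array(P,float)+W[:3,3]
    q=np.array([[p[0],-p[1],-p[2]]])
    return cv2.projectPoints(q,np.zeros(3),np.zeros(3),c['K'],np.array(c['distortion'],float))[0].ravel()
def crop(c,x0,y0,x1,y1,s,name):
    im=cv2.resize(c['image'][y0:y1,x0:x1,::-1],None,fx=s,fy=s,interpolation=cv2.INTER_CUBIC)
    cv2.imwrite('pics/'+name,im)
E
python3 - <<'E'
from h import *
c=cam('top');crop(c,215,125,345,225,6,'topc0.png')
c=cam('side');crop(c,235,145,385,265,5,'sidec0.png')
E
```

```text
(no output)
```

View pics/topc0.png

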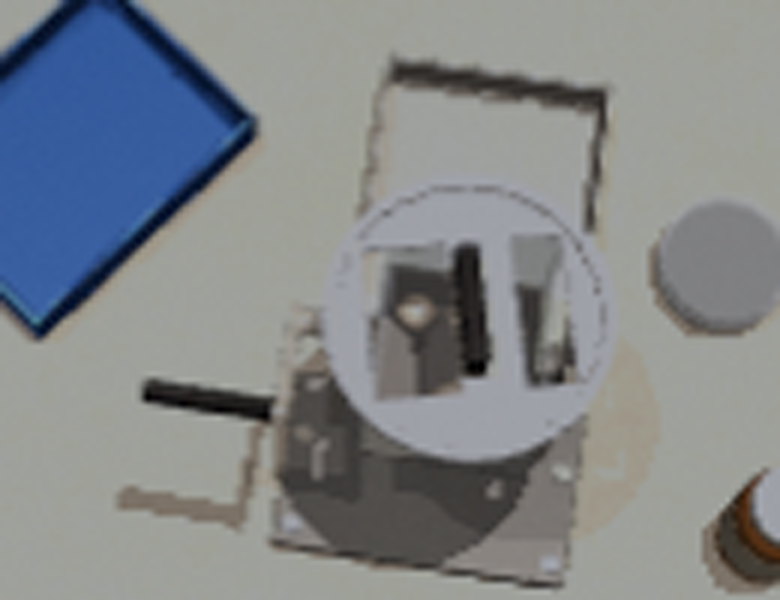

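View pics/sidec0.png

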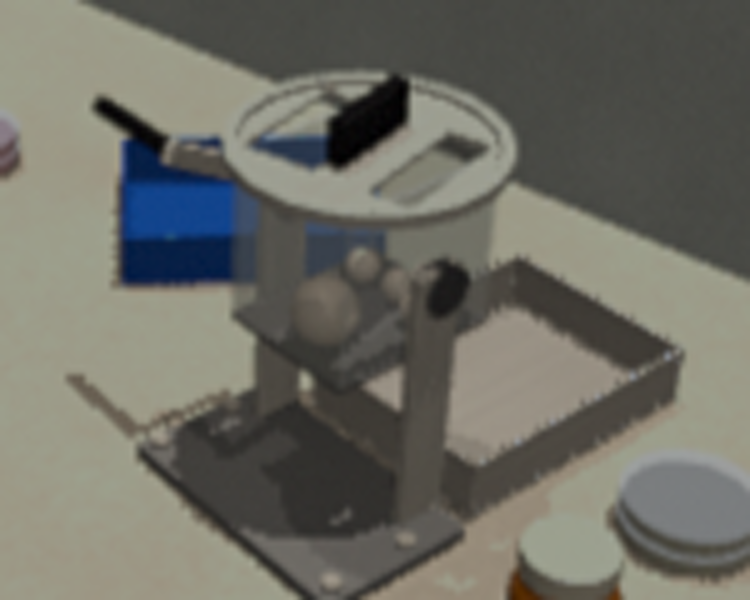

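The crop confirms the steel tray directly in front of the stand. The narrow slot is on the -y side at crop (540,310), the wide one on the +y side at (415,315), and the handle is on the +y side. Next I measure.

Run:
```python
from h import *
def pts(c,mask):
    v,u=np.nonzero(mask)
    return np.array([deep(c,(a,b)) for a,b in zip(u,v)]),np.c_[u,v]
T=cam('top');S=cam('side')
for n,c,roi in (('top',T,(235,150,325,225)),('side',S,(235,145,385,265))):
    im=c['image'].astype(int);x0,y0,x1,y1=roi
    m=np.zeros(im.shape[:2],bool);m[y0:y1,x0:x1]=im[y0:y1,x0:x1].max(2)<45
    k,l,st,ce=cv2.connectedComponentsWithStats(m.astype(np.uint8))
    for i in range(1,k):
        if st[i,4]<25: continue
        P,uv=pts(c,l==i)
        print(n,st[i],ce[i].round(1),np.median(P,0).round(1),P.min(0).round(1),P.max(0).round(1))
        r=cv2.minAreaRect(uv.astype(np.float32)); print('  rect',[tuple(np.round(q,1)) for q in cv2.boxPoints(r)])
# cap disc by depth
for n,c,roi in (('top',T,(260,145,330,215)),('side',S,(260,145,350,230))):
    x0,y0,x1,y1=roi;m=np.zeros(c['depth'].shape,bool);m[y0:y1,x0:x1]=1
    P,uv=pts(c,m); s=(P[:,2]>238)&(P[:,2]<256)
    Q=P[s];print(n,'cap n',s.sum(),Q.mean(0).round(1), cv2.minEnclosingCircle(Q[:,:2].astype(np.float32)), 'z',np.percentile(Q[:,2],[5,50,95]).round(1))
```

```text
top [291 167   5  20  77] [293.  176.5] [ 565.6 -166.6  276.4] [ 536.4 -174.3  259.4] [ 600.  -159.7  283.1]
  rect [(np.float32(290.3), np.float32(167.1)), (np.float32(294.1), np.float32(166.7)), (np.float32(295.8), np.float32(185.9)), (np.float32(292.0), np.float32(186.3))]
top [239 189  21   6  58] [249.7 191.6] [527.  -23.1 224.1] [518.3 -53.9 213.9] [537.5  14.7 233.2]
  rect [(np.float32(238.8), np.float32(191.1)), (np.float32(239.3), np.float32(188.2)), (np.float32(259.4), np.float32(191.6)), (np.float32(258.9), np.float32(194.5))]
side [300 160  17  18 163] [307.8 168.9] [ 560.1 -173.5  267.8] [-151.8 -712.9  250.2] [ 603.5 -160.6  756.8]
  rect [(np.float32(296.6), np.float32(171.3)), (np.float32(313.8), np.float32(159.0)), (np.float32(319.0), np.float32(166.3)), (np.float32(301.8), np.float32(178.6))]
side [254 165  14  11  46] [261.1 169.8] [523.6 -23.9 222.5] [516.  -53.1 214.4] [533.2  12.7 225.5]
  rect [(np.float32(253.4), np.float32(166.9)), (np.float32(255.2), np.float32(164.2)), (np.float32(267.7), np.float32(172.5)), (np.float32(265.8), np.float32(175.2))]
side [321 198   8  10  56] [324.2 202.6] [ 559.5 -239.4  183. ] [ 547.8 -242.9  167.1] [ 575.4 -235.1  197.6]
  rect [(np.float32(319.6), np.float32(206.4)), (np.float32(323.3), np.float32(197.3)), (np.float32(328.8), np.float32(199.5)), (np.float32(325.1), np.float32(208.7))]
top cap n 1240 [ 571.9 -169.1  246.5] ((573.5957641601562, -167.5513458251953), 86.28443145751953) z [240.4 246.3 252.9]
side cap n 1093 [ 562.  -175.4  245.2] ((569.4453125, -168.25503540039062), 86.02899932861328) z [240.6 244.7 249.6]
```

Run:
```python
from h import *
T=cam('top');S=cam('side')
print('cams',ray(T,(250,200))[0].round(),ray(S,(250,200))[0].round())
# stand base plate rear corners & sides, z=14 ; from topc0 crop (272,545),(560,583)
for p in ((272,545),(560,583),(583,435)):
    print('plate',onz(T,(215+p[0]/6-.4,125+p[1]/6-.4),14).round(1))
for z in (45,):
  for p in ((392,60),(606,92)): print('tray far top',onz(T,(215+p[0]/6-.4,125+p[1]/6-.4),z).round(1))
# pin
a=onz(T,(239.0,189.6),217.5);b=onz(T,(259.1,193),217.5);print('pin',a.round(1),b.round(1),np.degrees(np.arctan2(-(a-b)[0],(a-b)[1])))
print('pin end tri',two(T,(239.0,189.6),S,(254.3,165.5)))
# bar top
a=onz(T,(292.2,166.9),276);b=onz(T,(293.9,186.2),276);print('bar',a.round(1),b.round(1),(a+b)/2,np.degrees(np.arctan2((a-b)[1],(a-b)[0])))
# cap rim ellipse in top: light pixels
from scipy.optimize import least_squares
for c,roi in ((T,(255,140,330,215)),(S,(265,150,350,225))):
    x0,y0,x1,y1=roi
    P=[];
    for v in range(y0,y1):
        for u in range(x0,x1):
            p=deep(c,(u,v))
            if 236<p[2]<262: 
                P.append(onz(c,(u,v),248)[:2])
    P=np.array(P,np.float32);h=cv2.convexHull(P)[:,0]
    # drop bias: fit circle w/ fixed radius 84
    r=least_squares(lambda q:np.hypot(*(h-q[:2]).T)-q[2],[570,-167,84],loss='soft_l1').x;print('circ',r.round(1),len(h))
```

```text
cams [ 160.  -37. 1765.] [-152. -713.  757.]
plate [482.9 -59.9  14. ]
plate [ 458.7 -244.4   14. ]
plate [ 555.9 -261.4   14. ]
tray far top [ 801.  -138.1   45. ]
tray far top [ 779.9 -278.7   45. ]
pin [535.4  14.9 217.5] [523.6 -54.3 217.5] -9.644514875768254
pin end tri (array([533.25226105,  15.89091589, 219.9074522 ]), np.float64(3.7241344861924595))
bar [ 600.2 -164.5  276. ] [ 533.5 -169.1  276. ] [ 566.85772576 -166.77308772  276.        ] 3.951058485453157
circ [ 572.2 -167.4   84.5] 48
circ [ 565.5 -172.4   88. ] 34
```

```bash
cat >> h.py <<'E'
from scipy.spatial.transform import Rotation as Ro
def to(target,src=None):
    o=robot.observe();R=Ro.from_rotvec(o['tool_rot']).as_matrix()
    p=np.array(src if src is not None else o['tcp_pos'])
    print('t',round(o['time_s'],2),'tcp',o['tcp_pos'].round(1),'F',o['contact_force'].round(1),'w',round(o['gripper_width'],1),'yang',round(np.degrees(np.arctan2(R[1,1],R[0,1])),2),'q',o['joints'].round(2))
    d=R.T@(np.array(target)-p);print('delta tool mm',d.round(1));return d
E
python3 - <<'E'
from h import *
d=to((570,-167.5,345)); print(d/22)
E
```

```text
t 0.4 tcp [132.2 533.8 219.3] F [ 0.4  0.2 -0.1] w 93.9 yang 76.09 q [ 1.26  0.3   1.52 -0.    1.32 -0.07]
delta tool mm [-593.5 -575.6 -125.5]
[-26.97819704 -26.16226985  -5.70579907]
```

Call:
carry_out --commands '[{"delta_pos": [0, 0, -0.03], "spin": 0}, {"delta_pos": [0, 0, -0.03], "spin": 0}, {"delta_pos": [-0.01, -0.01, -0.035], "spin": 0}, {"delta_pos": [-0.02, -0.02, -0.03], "spin": 0}, {"delta_pos": [-0.027, -0.026, 0], "spin": 0}, {"delta_pos": [-0.027, -0.026, 0], "spin": 0}, {"delta_pos": [-0.027, -0.026, 0], "spin": 0}, {"delta_pos": [-0.027, -0.026, 0], "spin": 0}, {"delta_pos": [-0.027, -0.026, 0], "spin": 0}, {"delta_pos": [-0.027, -0.026, 0], "spin": 0}, {"delta_pos": [-0.027, -0.026, 0], "spin": 0}, {"delta_pos": [-0.027, -0.026, 0], "spin": 0}, {"delta_pos": [-0.027, -0.026, 0], "spin": 0}, {"delta_pos": [-0.027, -0.026, 0], "spin": 0}, {"delta_pos": [-0.027, -0.026, 0], "spin": 0}, {"delta_pos": [-0.027, -0.026, 0], "spin": 0}, {"delta_pos": [-0.027, -0.026, 0], "spin": 0}, {"delta_pos": [-0.027, -0.026, 0], "spin": 0}, {"delta_pos": [-0.027, -0.026, 0], "spin": 0}, {"delta_pos": [-0.027, -0.026, 0], "spin": 0}]' --claw 0.094

```text
time_s: 2.07
tcp_pos: [474.0, -12.1, 344.6]
tool_rot: [0.381, 3.118, 0.0]
contact_force: [0.4, 0.1, 0.7]
gripper_width: 94.2
```

Run:
```python
from h import *
d=to((570,-167.5,345)); print(d/7)
```

```text
t 2.07 tcp [474.  -12.1 344.6] F [0.4 0.1 0.7] w 94.2 yang 76.07 q [-0.1   0.06  1.52  0.    1.56 -1.43]
delta tool mm [-130.5 -127.8   -0.3]
[-18.6492082  -18.25366831  -0.04998589]
```

Call:
carry_out --commands '[{"delta_pos": [-0.0187, -0.0183, 0], "spin": 0}, {"delta_pos": [-0.0187, -0.0183, 0], "spin": 0}, {"delta_pos": [-0.0187, -0.0183, 0], "spin": 0}, {"delta_pos": [-0.0187, -0.0183, 0], "spin": 0}, {"delta_pos": [-0.0187, -0.0183, 0], "spin": 0}, {"delta_pos": [-0.0187, -0.0183, 0], "spin": 0}, {"delta_pos": [-0.0187, -0.0183, 0], "spin": 0}, {"delta_pos": [0, 0, 0], "spin": 7}, {"delta_pos": [0, 0, 0], "spin": 7}, {"delta_pos": [0, 0, 0], "spin": 7}, {"delta_pos": [0, 0, 0], "spin": 7}, {"delta_pos": [0, 0, 0], "spin": 7}, {"delta_pos": [0, 0, 0], "spin": 7}, {"delta_pos": [0, 0, 0], "spin": 7}, {"delta_pos": [0, 0, 0], "spin": 7}, {"delta_pos": [0, 0, 0], "spin": 7}, {"delta_pos": [0, 0, 0], "spin": 7}, {"delta_pos": [0, 0, 0], "spin": 7}, {"delta_pos": [0, 0, 0], "spin": 7}, {"delta_pos": [0, 0, 0], "spin": 7}]'

```text
time_s: 3.73
tcp_pos: [569.7, -166.0, 344.4]
tool_rot: [-2.497, -1.907, 0.0]
contact_force: [-0.2, -1.0, -0.6]
gripper_width: 94.4
```

Call:
carry_out --commands '[{"delta_pos": [0, 0, 0], "spin": 7}, {"delta_pos": [0, 0, 0], "spin": 7}, {"delta_pos": [0, 0, 0], "spin": 7}, {"delta_pos": [0, 0, 0], "spin": 7}, {"delta_pos": [0, 0, 0], "spin": 7}, {"delta_pos": [0, 0, 0], "spin": 7}, {"delta_pos": [0, 0, 0], "spin": 7}, {"delta_pos": [0, 0, 0], "spin": 7}, {"delta_pos": [0, 0, 0], "spin": 7}, {"delta_pos": [0, 0, 0], "spin": 7}, {"delta_pos": [0, 0, 0], "spin": 1}, {"delta_pos": [0, 0, 0], "spin": 0}, {"delta_pos": [0, 0, 0], "spin": 0}]'

```text
time_s: 4.82
tcp_pos: [569.7, -165.9, 344.4]
tool_rot: [-3.139, -0.118, 0.0]
contact_force: [-0.6, 0.3, -0.3]
gripper_width: 93.9
```

Run:
```python
from h import *
d=to((570,-167.5,264))
c=cam('side');crop(c,225,85,385,225,5,'side1.png')
```

```text
t 4.82 tcp [ 569.7 -165.9  344.4] F [-0.6  0.3 -0.3] w 93.9 yang -85.69 q [-0.35  0.34  1.18 -0.    1.62  1.15]
delta tool mm [ 0.2  1.6 80.4]
```

View pics/side1.png

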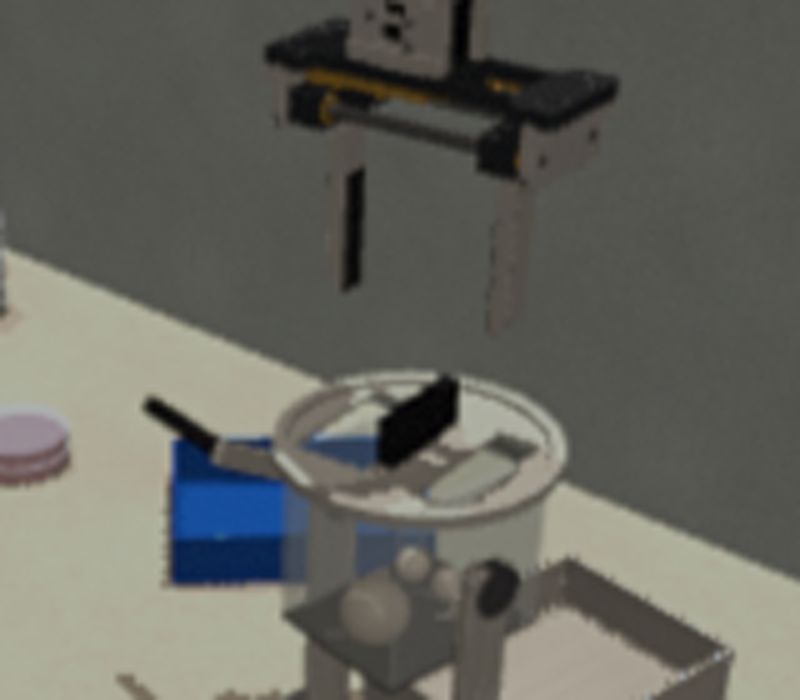

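The jaws stand above the bar and straddle it (bar at about crop (420,420), fingers at x of about 350 and 505). Now I descend and close.

Call:
carry_out --commands '[{"delta_pos": [0, 0.0015, 0.015], "spin": 0}, {"delta_pos": [0, 0, 0.015], "spin": 0}, {"delta_pos": [0, 0, 0.015], "spin": 0}, {"delta_pos": [0, 0, 0.015], "spin": 0}, {"delta_pos": [0, 0, 0.01], "spin": 0}, {"delta_pos": [0, 0, 0.009], "spin": 0}, {"delta_pos": [0, 0, 0], "spin": 0}, {"delta_pos": [0, 0, 0], "spin": 0}]'

```text
time_s: 5.53
tcp_pos: [569.9, -167.5, 265.7]
tool_rot: [3.14, 0.113, -0.0]
contact_force: [0.5, -0.4, -0.6]
gripper_width: 93.9
```

Call:
carry_out --commands '[{"delta_pos": [0, 0, 0], "spin": 0}, {"delta_pos": [0, 0, 0], "spin": 0}, {"delta_pos": [0, 0, 0], "spin": 0}, {"delta_pos": [0, 0, 0], "spin": 0}, {"delta_pos": [0, 0, 0], "spin": 0}, {"delta_pos": [0, 0, 0], "spin": 0}, {"delta_pos": [0, 0, 0], "spin": 0}, {"delta_pos": [0, 0, 0], "spin": 0}, {"delta_pos": [0, 0, 0], "spin": 0}, {"delta_pos": [0, 0, 0], "spin": 0}]' --claw 0.0 --force 25

```text
time_s: 6.37
tcp_pos: [569.8, -167.4, 265.5]
tool_rot: [3.14, 0.112, 0.0]
contact_force: [1.2, -0.3, -0.5]
gripper_width: 30.4
```

Run:
```python
from h import *
d=to((570,-167.5,264)); o=robot.observe(); print(o['torque'])
```

```text
t 6.37 tcp [ 569.8 -167.4  265.5] F [ 1.2 -0.3 -0.5] w 30.4 yang -85.91 q [-0.35  0.37  1.32 -0.    1.45  1.15]
delta tool mm [0.2 0.1 1.5]
[-0.0150893   0.16602633 -0.0071444 ]
```

Call:
carry_out --commands '[{"delta_pos": [0, 0, 0], "spin": 0}, {"delta_pos": [0, 0, 0], "spin": 0}, {"delta_pos": [0, 0, 0], "spin": 0}, {"delta_pos": [0, 0, 0], "spin": 0}, {"delta_pos": [0, 0, 0], "spin": 0}]'

```text
time_s: 6.78
tcp_pos: [569.8, -167.8, 265.4]
tool_rot: [3.139, 0.112, 0.0]
contact_force: [1.0, -3.5, -0.0]
gripper_width: 13.7
```

Run:
```python
from h import *
d=to((570,-167.5,264)); o=robot.observe(); print(o['torque'])
c=cam('side');crop(c,225,85,385,225,5,'side2.png')
```

```text
t 6.78 tcp [ 569.8 -167.8  265.4] F [ 1.  -3.5 -0. ] w 13.7 yang -85.92 q [-0.35  0.37  1.32 -0.    1.45  1.15]
delta tool mm [ 0.2 -0.3  1.4]
[-0.6810936   0.03289518  0.07922168]
```

View pics/side2.png

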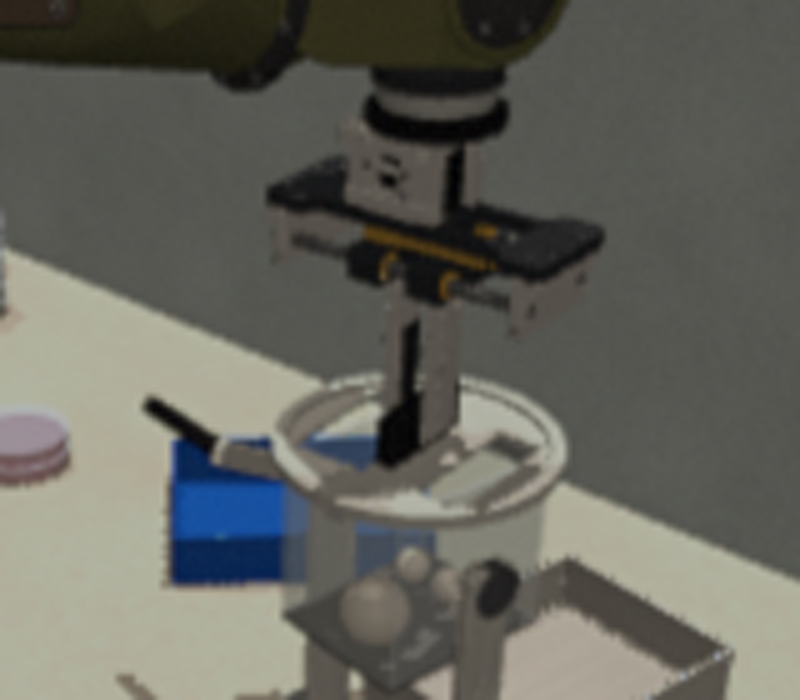

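The bar is gripped (13.7 mm opening, fingers at crop (420,400)). Next I turn the cap counter-clockwise by 78°.

Call:
carry_out --commands '[{"delta_pos": [0, 0, 0], "spin": -3}, {"delta_pos": [0, 0, 0], "spin": -5}, {"delta_pos": [0, 0, 0], "spin": -5}, {"delta_pos": [0, 0, 0], "spin": -5}, {"delta_pos": [0, 0, 0], "spin": -5}, {"delta_pos": [0, 0, 0], "spin": -5}, {"delta_pos": [0, 0, 0], "spin": -5}, {"delta_pos": [0, 0, 0], "spin": -5}, {"delta_pos": [0, 0, 0], "spin": -5}, {"delta_pos": [0, 0, 0], "spin": -5}, {"delta_pos": [0, 0, 0], "spin": -5}, {"delta_pos": [0, 0, 0], "spin": -5}, {"delta_pos": [0, 0, 0], "spin": -5}, {"delta_pos": [0, 0, 0], "spin": -5}, {"delta_pos": [0, 0, 0], "spin": -5}, {"delta_pos": [0, 0, 0], "spin": -5}, {"delta_pos": [0, 0, 0], "spin": 0}, {"delta_pos": [0, 0, 0], "spin": 0}, {"delta_pos": [0, 0, 0], "spin": 0}]' --force 35

```text
time_s: 8.42
tcp_pos: [570.5, -168.4, 265.5]
tool_rot: [2.368, 2.061, 0.001]
contact_force: [7.8, -7.4, -2.8]
gripper_width: 14.0
```

Run:
```python
from h import *
d=to((570,-167.5,264)); o=robot.observe(); print(o['torque'])
```

```text
t 8.42 tcp [ 570.5 -168.4  265.5] F [ 7.8 -7.4 -2.8] w 14.0 yang -7.94 q [-0.35  0.37  1.32 -0.    1.45 -0.21]
delta tool mm [ 0.8 -0.6  1.5]
[-1.63921231 -1.22093442  0.08216596]
```

Now I open, rise, and check the slot.

Call:
carry_out --commands '[{"delta_pos": [0, 0, 0], "spin": 0}, {"delta_pos": [0, 0, 0], "spin": 0}, {"delta_pos": [0, 0, 0], "spin": 0}, {"delta_pos": [0, 0, 0], "spin": 0}, {"delta_pos": [0, 0, -0.01], "spin": 0}, {"delta_pos": [0, 0, -0.02], "spin": 0}, {"delta_pos": [0, 0, -0.03], "spin": 0}, {"delta_pos": [0, 0, -0.03], "spin": 0}, {"delta_pos": [0.03, 0, 0], "spin": 0}, {"delta_pos": [0.03, 0, 0], "spin": 0}, {"delta_pos": [0.03, 0, 0], "spin": 0}, {"delta_pos": [0.03, 0, 0], "spin": 0}, {"delta_pos": [0.02, 0, 0], "spin": 0}, {"delta_pos": [0, 0, 0], "spin": 0}]' --claw 0.06

```text
time_s: 9.58
tcp_pos: [589.2, -25.3, 356.4]
tool_rot: [2.366, 2.067, 0.001]
contact_force: [-0.2, -0.2, -0.5]
gripper_width: 60.0
```

Run:
```python
from h import *
d=to((526,-20,217.5))
c=cam('side');crop(c,225,85,385,225,5,'side3.png')
c=cam('top');crop(c,215,125,345,225,6,'top3.png')
```

```text
t 9.58 tcp [589.2 -25.3 356.4] F [-0.2 -0.2 -0.5] w 60.0 yang -7.71 q [-0.11  0.33  1.17  0.    1.64  0.03]
delta tool mm [ -3.3 -63.5 138.8]
```

View pics/side3.png

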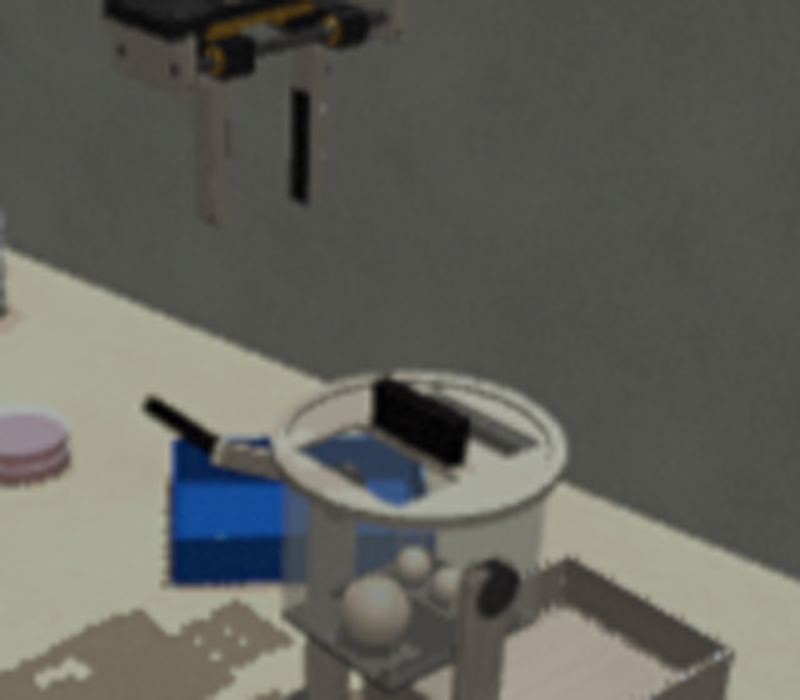

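View pics/top3.png

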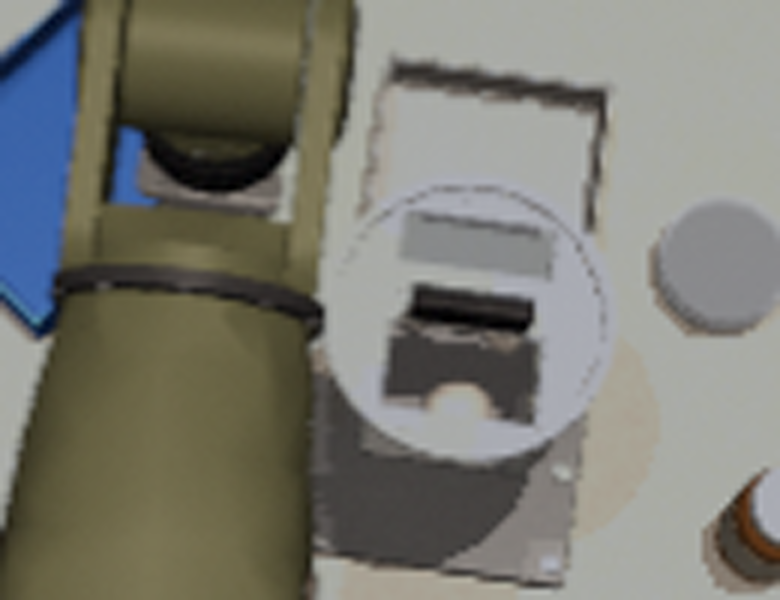

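The narrow slot is now at the front (top crop 405–552, 212–275), parallel to the stand's rear edge, and the large ball sits at the back. Next is the handle.

Run:
```python
from h import *
d=to((528,-18,212))
```

```text
t 9.68 tcp [589.1 -28.4 356.1] F [ 0.6 -0.1 -0.1] w 59.8 yang -7.84 q [-0.11  0.33  1.17 -0.    1.64  0.03]
delta tool mm [  2.  -62.  144.1]
```

Call:
carry_out --commands '[{"delta_pos": [0.002, -0.02, 0], "spin": 0}, {"delta_pos": [0, -0.021, 0.01], "spin": 0}, {"delta_pos": [0, -0.021, 0.02], "spin": 0}, {"delta_pos": [0, 0, 0.03], "spin": 0}, {"delta_pos": [0, 0, 0.03], "spin": 0}, {"delta_pos": [0, 0, 0.02], "spin": 0}, {"delta_pos": [0, 0, 0.015], "spin": 0}, {"delta_pos": [0, 0, 0.01], "spin": 0}, {"delta_pos": [0, 0, 0.01], "spin": 0}, {"delta_pos": [0, 0, 0], "spin": 0}, {"delta_pos": [0, 0, 0], "spin": 0}]'

```text
time_s: 10.6
tcp_pos: [528.1, -18.6, 210.9]
tool_rot: [2.37, 2.062, 0.0]
contact_force: [0.3, 0.1, -0.3]
gripper_width: 60.1
```

Run:
```python
from h import *
d=to((528,-18,212))
c=cam('side');crop(c,225,85,385,225,5,'side4.png')
```

```text
t 10.6 tcp [528.1 -18.6 210.9] F [ 0.3  0.1 -0.3] w 60.1 yang -7.93 q [-0.1   0.26  1.59 -0.    1.29  0.03]
delta tool mm [ 0.6 -0.2 -1.1]
```

View pics/side4.png

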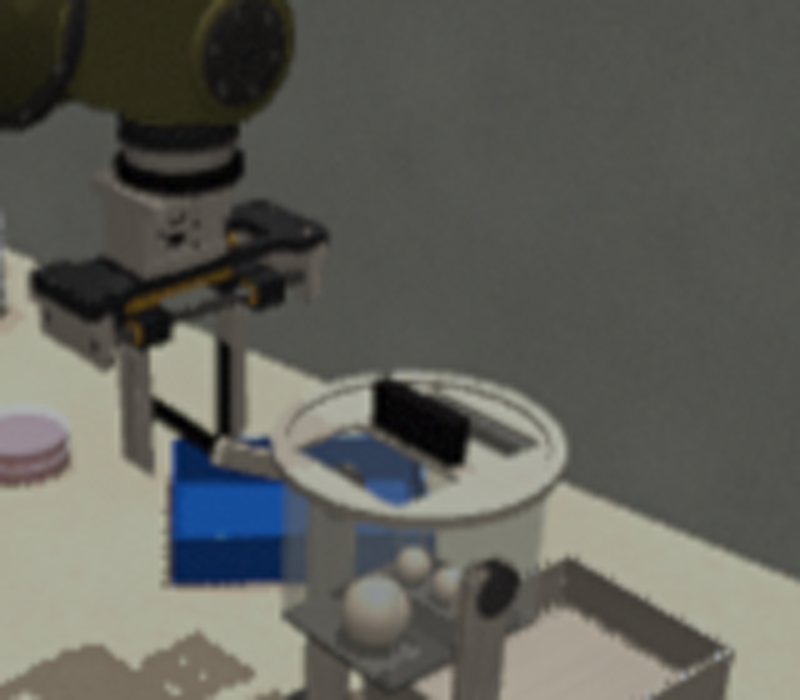

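The fingers straddle the pin (crop (180,430)), so I close.

Call:
carry_out --commands '[{"delta_pos": [0, 0, 0], "spin": 0}, {"delta_pos": [0, 0, 0], "spin": 0}, {"delta_pos": [0, 0, 0], "spin": 0}, {"delta_pos": [0, 0, 0], "spin": 0}, {"delta_pos": [0, 0, 0], "spin": 0}, {"delta_pos": [0, 0, 0], "spin": 0}, {"delta_pos": [0, 0, 0], "spin": 0}, {"delta_pos": [0, 0, 0], "spin": 0}, {"delta_pos": [0, 0, 0], "spin": 0}, {"delta_pos": [0, 0, 0], "spin": 0}]' --claw 0.0 --force 25

```text
time_s: 11.48
tcp_pos: [527.9, -18.2, 210.5]
tool_rot: [-2.369, -2.063, 0.0]
contact_force: [-1.9, 1.0, 0.3]
gripper_width: 13.0
```

Run:
```python
from h import *
d=to((528,-18,212))
for a in range(-60,61,6):
    t=np.radians(a); print(a,(75*np.sin(t)).round(1),(75*np.cos(t)).round(1))
ts=np.radians(np.arange(-60,61,6)); print((75*np.diff(np.sin(ts))).round(1).tolist(),(75*np.diff(np.cos(ts))).round(1).tolist())
```

```text
t 11.48 tcp [527.9 -18.2 210.5] F [-1.9  1.   0.3] w 13.0 yang -7.91 q [-0.1   0.26  1.59  0.    1.29  0.03]
delta tool mm [ 0.2  0.1 -1.5]
-60 -65.0 37.5
-54 -60.7 44.1
-48 -55.7 50.2
-42 -50.2 55.7
-36 -44.1 60.7
-30 -37.5 65.0
-24 -30.5 68.5
-18 -23.2 71.3
-12 -15.6 73.4
-6 -7.8 74.6
0 0.0 75.0
6 7.8 74.6
12 15.6 73.4
18 23.2 71.3
24 30.5 68.5
30 37.5 65.0
36 44.1 60.7
42 50.2 55.7
48 55.7 50.2
54 60.7 44.1
60 65.0 37.5
[4.3, 4.9, 5.6, 6.1, 6.6, 7.0, 7.3, 7.6, 7.8, 7.8, 7.8, 7.8, 7.6, 7.3, 7.0, 6.6, 6.1, 5.6, 4.9, 4.3] [6.6, 6.1, 5.6, 4.9, 4.3, 3.6, 2.8, 2.0, 1.2, 0.4, -0.4, -1.2, -2.0, -2.8, -3.6, -4.3, -4.9, -5.6, -6.1, -6.6]
```

Call:
carry_out --commands '[{"delta_pos": [0, 0.0043, -0.0066], "spin": 0}, {"delta_pos": [0, 0.0049, -0.0061], "spin": 0}, {"delta_pos": [0, 0.0056, -0.0056], "spin": 0}, {"delta_pos": [0, 0.0061, -0.0049], "spin": 0}, {"delta_pos": [0, 0.0066, -0.0043], "spin": 0}, {"delta_pos": [0, 0.007, -0.0036], "spin": 0}, {"delta_pos": [0, 0.0073, -0.0028], "spin": 0}, {"delta_pos": [0, 0.0076, -0.002], "spin": 0}, {"delta_pos": [0, 0.0078, -0.0012], "spin": 0}, {"delta_pos": [0, 0.0078, -0.0004], "spin": 0}, {"delta_pos": [0, 0, 0], "spin": 0}, {"delta_pos": [0, 0, 0], "spin": 0}]'

```text
time_s: 12.48
tcp_pos: [593.3, -27.7, 249.1]
tool_rot: [2.368, 2.061, 0.002]
contact_force: [3.6, -2.3, 5.7]
gripper_width: 13.2
```

Run:
```python
from h import *
d=to((528,-18,212));print(robot.observe()['torque'])
c=cam('side');crop(c,225,85,385,225,5,'side5.png')
```

```text
t 12.48 tcp [593.3 -27.7 249.1] F [ 3.6 -2.3  5.7] w 13.2 yang -7.93 q [-0.11  0.38  1.35 -0.    1.41  0.03]
delta tool mm [  0.6 -66.1  36.9]
[-0.53512553 -0.38038401 -0.03760868]
```

View pics/side5.png

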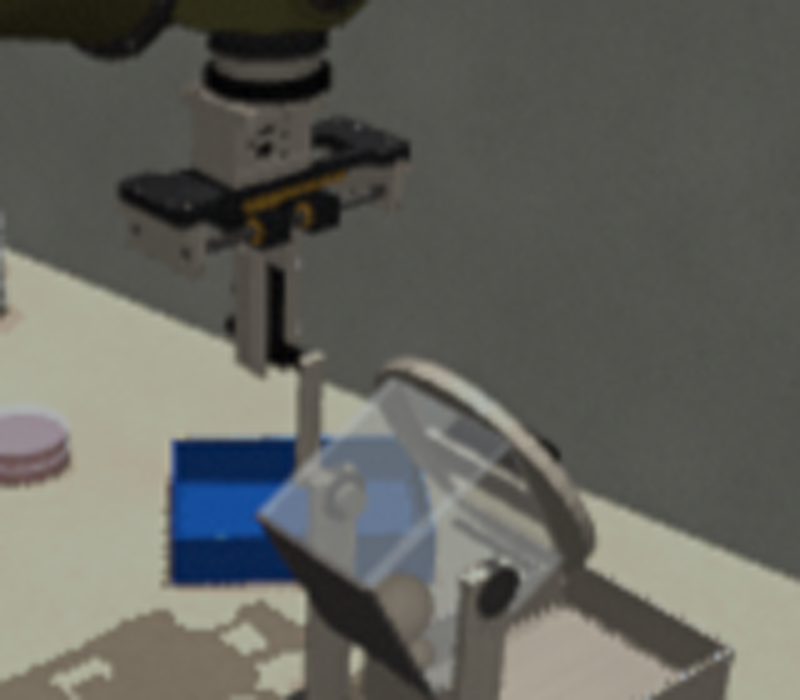

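The hopper has tipped about 60° and is following the grip, with the balls at the lower corner (crop (410,610)). I continue slowly past level.

Call:
carry_out --commands '[{"delta_pos": [0, 0.0078, 0.0004], "spin": 0}, {"delta_pos": [0, 0.0078, 0.0012], "spin": 0}, {"delta_pos": [0, 0.0076, 0.002], "spin": 0}, {"delta_pos": [0, 0.0073, 0.0028], "spin": 0}, {"delta_pos": [0, 0.007, 0.0036], "spin": 0}, {"delta_pos": [0, 0.0033, 0.0021], "spin": 0}, {"delta_pos": [0, 0.0033, 0.0022], "spin": 0}, {"delta_pos": [0, 0.0031, 0.0024], "spin": 0}, {"delta_pos": [0, 0.003, 0.0025], "spin": 0}, {"delta_pos": [0, 0.0028, 0.0027], "spin": 0}, {"delta_pos": [0, 0.0028, 0.0029], "spin": 0}, {"delta_pos": [0, 0.0025, 0.003], "spin": 0}, {"delta_pos": [0, 0.0024, 0.0031], "spin": 0}, {"delta_pos": [0, 0, 0], "spin": 0}, {"delta_pos": [0, 0, 0], "spin": 0}, {"delta_pos": [0, 0, 0], "spin": 0}, {"delta_pos": [0, 0, 0], "spin": 0}, {"delta_pos": [0, 0, 0], "spin": 0}, {"delta_pos": [0, 0, 0], "spin": 0}, {"delta_pos": [0, 0, 0], "spin": 0}]'

```text
time_s: 14.2
tcp_pos: [652.5, -36.0, 216.9]
tool_rot: [2.369, 2.062, -0.0]
contact_force: [1.9, -5.0, -2.7]
gripper_width: 13.1
```

Run:
```python
from h import *
d=to((528,-18,212));print(robot.observe()['torque'])
c=cam('side');crop(c,255,125,385,245,5,'side6.png')
c=cam('top');crop(c,215,125,345,225,6,'top6.png')
```

```text
t 14.2 tcp [652.5 -36.  216.9] F [ 1.9 -5.  -2.7] w 13.1 yang -7.93 q [-0.11  0.54  1.19 -0.    1.41  0.03]
delta tool mm [   0.6 -125.8    4.9]
[-0.97632635 -0.10498514 -0.10465575]
```

View pics/side6.png

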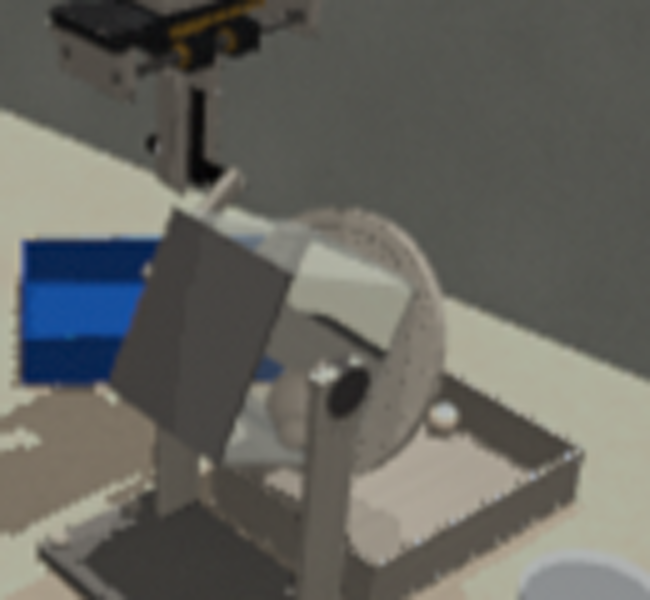

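View pics/top6.png

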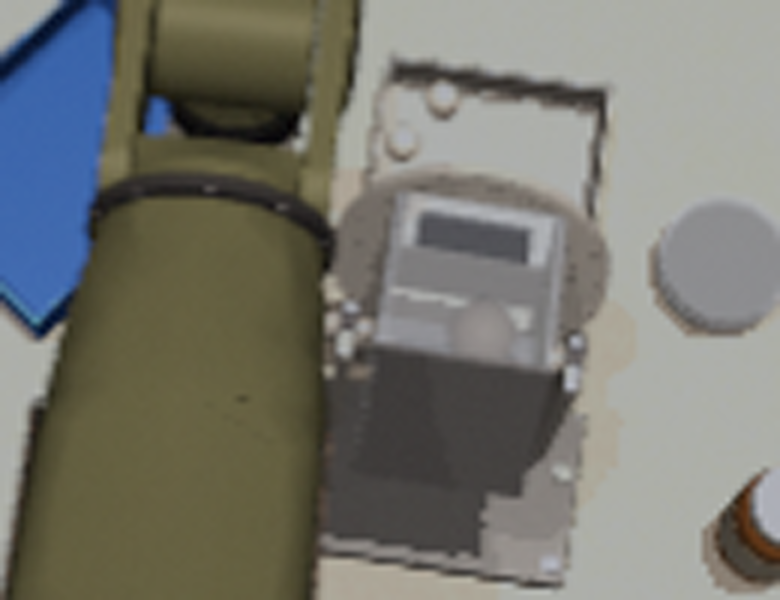

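Two small balls are visible in the tray (top crop (440,98), (402,140)) and the large one is in the hopper. I still need to find the third.

Run:
```python
from h import *
ims=[]
for n,(x0,y0,x1,y1) in (('side',(285,165,375,245)),('top',(270,130,320,190))):
    c=cam(n);im=c['image'][y0:y1,x0:x1,::-1].astype(float)
    im=np.clip((im-30)*1.5,0,255).astype(np.uint8)
    im=cv2.resize(im,None,fx=400/(x1-x0),fy=400/(x1-x0),interpolation=cv2.INTER_CUBIC)
    ims.append(cv2.resize(im,(400,480)))
cv2.imwrite('pics/z7.png',np.hstack(ims))
```

```text
(no output)
```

View pics/z7.png

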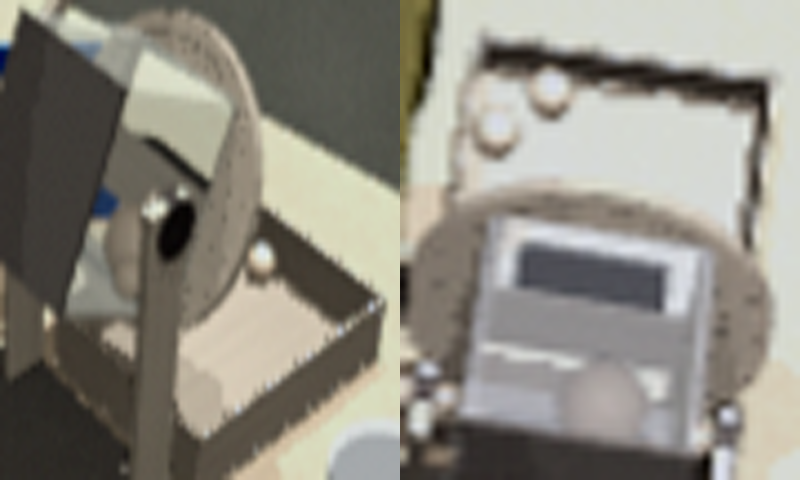

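Run:
```python
from h import *
S=cam('side');T=cam('top')
A=np.array([570.5,-167.8,180]);a=np.radians(-8);xd=np.array([np.cos(a),np.sin(a),0]);yd=np.array([-np.sin(a),np.cos(a),0]);zd=np.array([0,0,1.])
th=np.radians(114)
hz=np.sin(th)*xd+np.cos(th)*zd;hx=np.cos(th)*xd-np.sin(th)*zd
for n,x,y,z in (('large at cap',35,0,39),('small at cap',45,0,49),('large at base',35,0,-35)):
    P=A+x*hx+y*yd+z*hz
    for c,o,m,s in ((T,(215,125),'top',6),(S,(255,125),'side',5)): print(n,m,((proj(c,P)-o)*s).round())
print(two(T,(295.4,179.8),S,(313.5,206)))
P,e=two(T,(295.4,179.8),S,(313.5,206));d=P-A;print('hopper frame',d@hx,d@yd,d@hz,e)
for u in ((440,98),(402,140)):
    q=onz(T,(215+u[0]/6,125+u[1]/6),14);print(q.round(),((proj(S,q)-(255,125))*5).round())
```

```text
large at cap top [455. 332.]
large at cap side [280. 392.]
small at cap top [454. 329.]
small at cap side [285. 406.]
large at base top [444. 428.]
large at base side [200. 390.]
(array([ 591.33907973, -185.25177677,  130.17658506]), np.float64(7.616293092463236))
hopper frame 36.13453585398569 -14.381697927125497 41.336019597183814 7.616293092463236
[ 784. -173.   14.] [441. 419.]
[ 754. -148.   14.] [387. 422.]
```

Call:
carry_out --commands '[{"delta_pos": [0, -0.0024, -0.0031], "spin": 0}, {"delta_pos": [0, -0.0025, -0.003], "spin": 0}, {"delta_pos": [0, -0.0056, -0.0056], "spin": 0}, {"delta_pos": [0, -0.0061, -0.0049], "spin": 0}, {"delta_pos": [0, -0.0066, -0.0043], "spin": 0}, {"delta_pos": [0, -0.007, -0.0036], "spin": 0}, {"delta_pos": [0, -0.0073, -0.0028], "spin": 0}, {"delta_pos": [0, -0.0076, -0.002], "spin": 0}, {"delta_pos": [0, -0.0078, -0.0012], "spin": 0}, {"delta_pos": [0, -0.0078, -0.0004], "spin": 0}, {"delta_pos": [0, 0, 0], "spin": 0}, {"delta_pos": [0, 0, 0], "spin": 0}]'

```text
time_s: 15.5
tcp_pos: [592.9, -26.7, 250.8]
tool_rot: [2.367, 2.061, 0.006]
contact_force: [-2.6, 0.7, 15.4]
gripper_width: 13.2
```

Run:
```python
from h import *
d=to((528,-18,212))
ims=[]
for n,(x0,y0,x1,y1) in (('side',(275,145,375,245)),('top',(265,130,325,190))):
    c=cam(n);im=c['image'][y0:y1,x0:x1,::-1].astype(float)
    im=np.clip((im-30)*1.4,0,255).astype(np.uint8)
    ims.append(cv2.resize(im,(400,400),interpolation=cv2.INTER_CUBIC))
cv2.imwrite('pics/z8.png',np.hstack(ims))
```

```text
t 15.5 tcp [592.9 -26.7 250.8] F [-2.6  0.7 15.4] w 13.2 yang -7.88 q [-0.11  0.37  1.35  0.    1.41  0.03]
delta tool mm [ -0.4 -65.7  38.5]
```

View pics/z8.png

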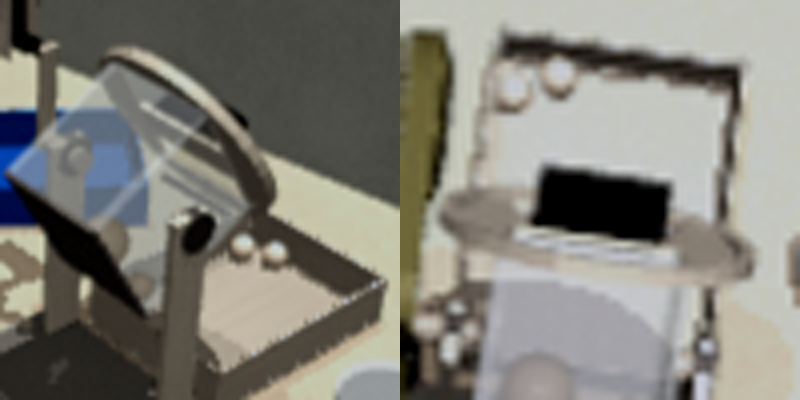

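The third small ball is still in the hopper (left panel (140,285)), beside the large one (110,240). I rock it forward again.

Call:
carry_out --commands '[{"delta_pos": [0, 0.0078, 0.0004], "spin": 0}, {"delta_pos": [0, 0.0078, 0.0012], "spin": 0}, {"delta_pos": [0, 0.0076, 0.002], "spin": 0}, {"delta_pos": [0, 0.0073, 0.0028], "spin": 0}, {"delta_pos": [0, 0.007, 0.0036], "spin": 0}, {"delta_pos": [0, 0.0066, 0.0043], "spin": 0}, {"delta_pos": [0, 0.0061, 0.0049], "spin": 0}, {"delta_pos": [0, 0.0056, 0.0056], "spin": 0}, {"delta_pos": [0, 0.0049, 0.0061], "spin": 0}, {"delta_pos": [0, 0.0015, 0.002], "spin": 0}, {"delta_pos": [0, 0, 0], "spin": 0}, {"delta_pos": [0, 0, 0], "spin": 0}, {"delta_pos": [0, 0, 0], "spin": 0}, {"delta_pos": [0, 0, 0], "spin": 0}, {"delta_pos": [0, 0, 0], "spin": 0}, {"delta_pos": [0, 0, 0], "spin": 0}, {"delta_pos": [0, 0, 0], "spin": 0}]'

```text
time_s: 17.02
tcp_pos: [653.9, -35.7, 215.1]
tool_rot: [2.369, 2.063, 0.0]
contact_force: [2.2, -2.9, -1.7]
gripper_width: 13.0
```

```bash
cat >> h.py <<'E'
def pan(name,s=(275,145,375,245),t=(265,130,325,190)):
    ims=[]
    for n,(x0,y0,x1,y1) in (('side',s),('top',t)):
        c=cam(n);im=c['image'][y0:y1,x0:x1,::-1].astype(float)
        im=np.clip((im-30)*1.4,0,255).astype(np.uint8)
        ims.append(cv2.resize(im,(400,400),interpolation=cv2.INTER_CUBIC))
    cv2.imwrite('pics/'+name,np.hstack(ims))
E
python3 - <<'E'
from h import *
d=to((528,-18,212));pan('z9.png')
E
```

```text
t 17.02 tcp [653.9 -35.7 215.1] F [ 2.2 -2.9 -1.7] w 13.0 yang -7.91 q [-0.11  0.54  1.19  0.    1.41  0.03]
delta tool mm [   0.2 -127.2    3.1]
```

View pics/z9.png

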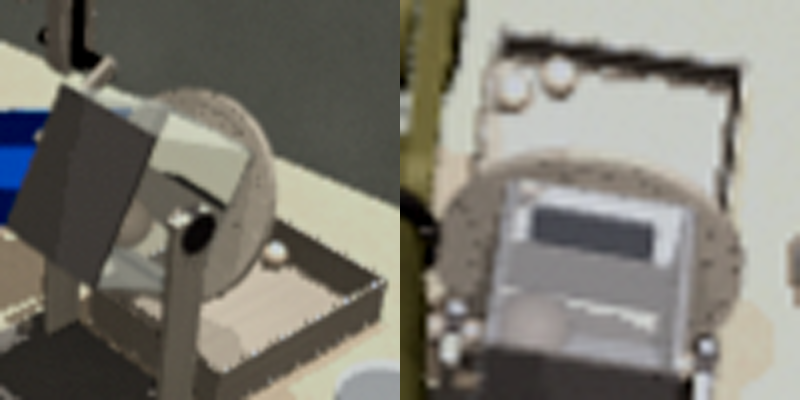

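Call:
carry_out --commands '[{"delta_pos": [0, -0.0015, -0.002], "spin": 0}, {"delta_pos": [0, -0.0049, -0.0061], "spin": 0}, {"delta_pos": [0, -0.0056, -0.0056], "spin": 0}, {"delta_pos": [0, -0.0061, -0.0049], "spin": 0}, {"delta_pos": [0, -0.0066, -0.0043], "spin": 0}, {"delta_pos": [0, -0.007, -0.0036], "spin": 0}, {"delta_pos": [0, -0.0073, -0.0028], "spin": 0}, {"delta_pos": [0, -0.0076, -0.002], "spin": 0}, {"delta_pos": [0, -0.0078, -0.0012], "spin": 0}, {"delta_pos": [0, -0.0078, -0.0004], "spin": 0}, {"delta_pos": [0, 0, 0], "spin": 0}]'

```text
time_s: 18.03
tcp_pos: [592.7, -26.5, 250.8]
tool_rot: [2.366, 2.061, 0.008]
contact_force: [-0.7, 2.1, 13.4]
gripper_width: 13.1
```

Run:
```python
from h import *
d=to((528,-18,212));pan('z10.png')
```

```text
t 18.03 tcp [592.7 -26.5 250.8] F [-0.7  2.1 13.4] w 13.1 yang -7.88 q [-0.11  0.37  1.35  0.    1.41  0.03]
delta tool mm [ -0.5 -65.5  38.4]
```

View pics/z10.png

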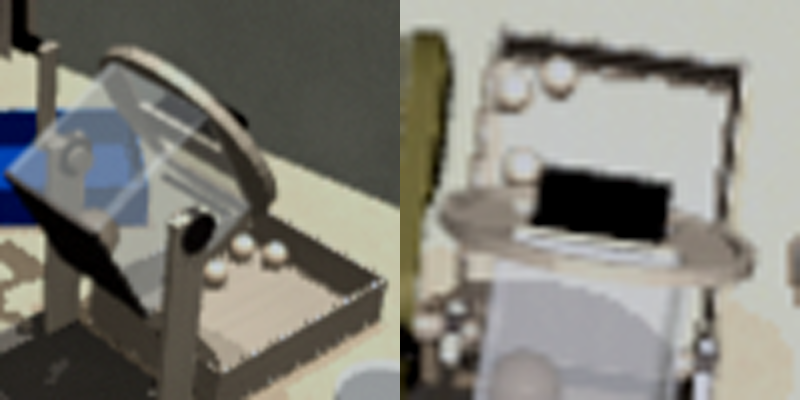

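All three small balls are in the tray (side panel (215,270), (242,247), (274,253)) and the large one is in the hopper. I swing it back upright.

Call:
carry_out --commands '[{"delta_pos": [0, -0.0078, 0.0004], "spin": 0}, {"delta_pos": [0, -0.0078, 0.0012], "spin": 0}, {"delta_pos": [0, -0.0076, 0.002], "spin": 0}, {"delta_pos": [0, -0.0073, 0.0028], "spin": 0}, {"delta_pos": [0, -0.007, 0.0036], "spin": 0}, {"delta_pos": [0, -0.0066, 0.0043], "spin": 0}, {"delta_pos": [0, -0.0061, 0.0049], "spin": 0}, {"delta_pos": [0, -0.0056, 0.0056], "spin": 0}, {"delta_pos": [0, -0.0049, 0.0061], "spin": 0}, {"delta_pos": [0, -0.0043, 0.0066], "spin": 0}, {"delta_pos": [0, 0, 0], "spin": 0}, {"delta_pos": [0, 0, 0], "spin": 0}]'

```text
time_s: 19.13
tcp_pos: [528.1, -17.5, 210.8]
tool_rot: [2.369, 2.063, 0.003]
contact_force: [2.5, 3.8, -2.7]
gripper_width: 13.5
```

Run:
```python
from h import *
d=to((527.9,-18.2,210.5))
```

```text
t 19.13 tcp [528.1 -17.5 210.8] F [ 2.5  3.8 -2.7] w 13.5 yang -7.89 q [-0.1   0.26  1.59  0.    1.29  0.03]
delta tool mm [-0.7 -0.1  0.3]
```

Call:
carry_out --commands '[{"delta_pos": [0, -0.001, 0.0015], "spin": 0}, {"delta_pos": [0, 0, 0], "spin": 0}, {"delta_pos": [0, 0, 0], "spin": 0}]'

```text
time_s: 19.38
tcp_pos: [527.9, -17.5, 210.3]
tool_rot: [2.368, 2.062, 0.005]
contact_force: [5.0, 3.2, 4.4]
gripper_width: 13.0
```

Call:
carry_out --commands '[{"delta_pos": [0, 0, 0], "spin": 0}, {"delta_pos": [0, 0, 0], "spin": 0}, {"delta_pos": [0, 0, 0], "spin": 0}, {"delta_pos": [0, 0, 0], "spin": 0}, {"delta_pos": [0, 0, 0], "spin": 0}, {"delta_pos": [0, 0, 0], "spin": 0}, {"delta_pos": [0, 0, -0.01], "spin": 0}, {"delta_pos": [0, 0, -0.02], "spin": 0}, {"delta_pos": [0, 0, -0.03], "spin": 0}, {"delta_pos": [0, 0, -0.03], "spin": 0}, {"delta_pos": [0, 0, -0.03], "spin": 0}, {"delta_pos": [0.03, 0, 0], "spin": 0}, {"delta_pos": [0.03, 0, 0], "spin": 0}, {"delta_pos": [0.03, 0, 0], "spin": 0}, {"delta_pos": [0.03, 0, 0], "spin": 0}, {"delta_pos": [0, 0, 0], "spin": 0}, {"delta_pos": [0, 0, 0], "spin": 0}]' --claw 0.06

```text
time_s: 20.8
tcp_pos: [543.4, 101.8, 329.4]
tool_rot: [2.367, 2.065, 0.0]
contact_force: [-0.5, -0.7, -0.0]
gripper_width: 60.1
```

Run:
```python
from h import *
d=to((527.9,-18.2,210.5));pan('z11.png',(235,145,385,265),(215,120,345,225))
c=cam('top');cv2.imwrite('pics/top11.png',c['image'][:,:,::-1])
```

```text
t 20.8 tcp [543.4 101.8 329.4] F [-0.5 -0.7 -0. ] w 60.1 yang -7.78 q [ 0.12  0.25  1.33 -0.    1.56  0.25]
delta tool mm [-121.     0.9  118.9]
```

View pics/z11.png

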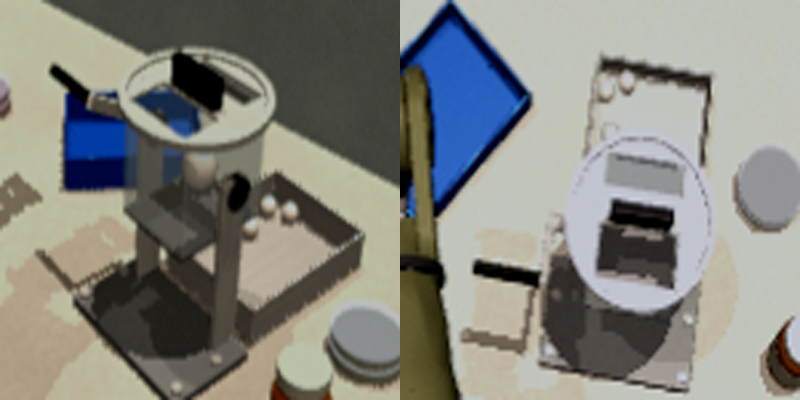

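View pics/top11.png

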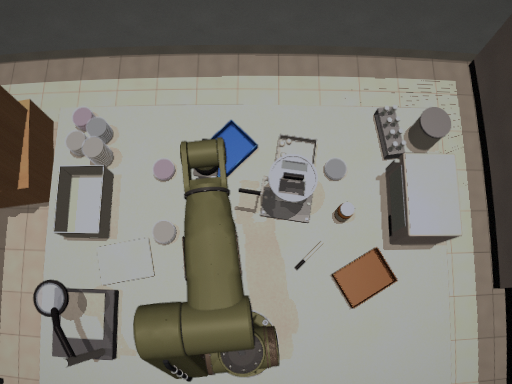

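The hopper is upright (handle at its starting pixel, about (250,192) in the top view), the large ball is inside and three small balls lie in the tray. The bystanders I can see haven't moved, and the gripper is clear of everything. I hand the job in.

Run:
```python
from h import *
to((0,0,0));print(robot.close_job())
```

```text
t 20.95 tcp [543.5  99.9 329.3] F [ 0.6 -0.1  0.8] w 59.8 yang -7.96 q [ 0.12  0.25  1.33 -0.    1.56  0.25]
delta tool mm [-174.2 -524.5  329.2]
the job is handed in; nothing more can be done
None
```

I turned the cap about 78° counter-clockwise so the narrow slot lay along the pouring lip, then tipped the hopper to about 2 rad. Two small balls dropped on the first tip and the third stayed behind the large one. One rock back and forward freed it. I then swung the hopper back to its upright stop, let go, and handed the job in at about 21 s.

**Last checks:**
- **Balls:** the pictures showed all three small balls in the steel tray and the large ball inside the hopper.
- **Hopper and gripper:** the handle was back at its starting position. The gripper was clear with roughly zero force.
- **Bystanders:** the ones in view were where they started. The spreader was hidden under the arm in the last top view, so I did not see it again; nothing was moved near it.
- **Cap angle:** the slot looked parallel to the stand's rear edge to about 2°; readings off the bar and the slot differed by about 4°.
- **Large ball:** its exact resting place in the upright hopper was not measured, only seen through the wall in the side view.

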